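# Enrol three gauging probes by their tips and hold the store key

## Task

Enrol the three upright gauging probes on the dark setting plate in channel order: with a fingertip press the tip of the probe with the broad disc foot first, then the ball-tipped one, then the thin pin, each lightly by about 5 mm, well short of its stop, letting each spring back before you go on. Then press the round metal key of the black interface box in the bed of the bench fixture fully down to store the order, and finish while still holding it down. Only touch: do not grasp, lift or shift the stands, the box or anything else on the bench.

Things in the scene. Friction and masses are not known exactly. Their poses are not given: they have to be found in the camera images.
- plate: Dark steel setting plate 250 (its x) x 130 (its y) x 30 mm, fixed on the worktop left of the bench fixture; origin under its centre. The three probe stands stand in a row along it, in any order. A fixed white rest post, 0.135 m high, stands to its left, and a stack of boards 0.36 m high close behind it.
- disc_top (a point): Topmost point, on the axis, of the upright probe whose contact tip is a broad flat steel disc foot, 34 mm across and 5.5 mm thick. Moves with the tip; 112 mm above the foot of its stand when free, so about 142 mm above the worktop. The point's z points up.
- disc_tip (a joint): Travel (m) of that sprung tip: 0 free (up), grows as it is pressed straight down, 0.012 at its stop. The spring takes about 2.4 N to start, 4 N at 4 mm, 7 N at the stop, and returns the tip when let go.
- disc_stand: Loose probe stand of 0.85 kg that carries the disc probe: round steel foot 60 mm across and 20 mm high, clamp and 16 mm probe barrel up to 80 mm. It rests on the plate, unattached. Origin under the centre of the foot, z up.
- ball_top (a point): Topmost point, on the axis, of the upright probe whose contact tip is a steel ball, 18 mm across. Moves with the tip; 112 mm above the foot of its stand when free, so about 142 mm above the worktop. The point's z points up.
- ball_tip (a joint): Travel (m) of that sprung tip: 0 free (up), grows as it is pressed straight down, 0.012 at its stop. The spring takes about 2.4 N to start, 4 N at 4 mm, 7 N at the stop, and returns the tip when let go.
- ball_stand: Loose probe stand of 0.85 kg that carries the ball probe: round steel foot 60 mm across and 20 mm high, clamp and 16 mm probe barrel up to 80 mm. It rests on the plate, unattached. Origin under the centre of the foot, z up.
- pin_top (a point): Topmost point, on the axis, of the upright probe whose contact tip is a thin flat-ended steel pin, 8 mm across and 14 mm long. Moves with the tip; 112 mm above the foot of its stand when free, so about 142 mm above the worktop. The point's z points up.
- pin_tip (a joint): Travel (m) of that sprung tip: 0 free (up), grows as it is pressed straight down, 0.012 at its stop. The spring takes about 2.4 N to start, 4 N at 4 mm, 7 N at the stop, and returns the tip when let go.
- pin_stand: Loose probe stand of 0.85 kg that carries the pin probe: round steel foot 60 mm across and 20 mm high, clamp and 16 mm probe barrel up to 80 mm. It rests on the plate, unattached. Origin under the centre of the foot, z up.
- key_top (a point): Centre of the top of the round metal key, 20 mm across, that stands 8 mm proud in the middle of the black interface box; about 0.15 m above the worktop. The point's z points up.
- store_key (a joint): Travel (m) of the key: 0 free, 0.004 fully down. The spring takes about 1.5 N to start and 4.5 N fully down; it springs back when let go.
- interface: Loose black data interface box 61x77x19 mm, about 0.1 kg, lying in the recessed bed (0.122 m above the worktop) of the long white bench fixture between two rims that rise 13 mm above the bed, to the right of the gauge. Origin under its centre. The fixed gauge on its post stands between plate and box, around x 0.42 to 0.51 m, y -0.08 to 0.08 m, and is 0.43 m high: go round in front of it.
- gauge_block_a: steel gauge block 35x20x16 mm lying on the setting plate; origin under its centre. Bystander, loose.
- gauge_block_b: small steel gauge block 35x10x12 mm lying on the setting plate; origin under its centre. Bystander, loose.
- spare_foot: spare steel contact foot, a 25 mm disc with a short stem, 13 mm high, loose on the setting plate; origin under its centre. Bystander, loose.
- step_block: white stepped setting block 45x52x42 mm in the bed of the fixture between the gauge and the interface box; origin under its centre. Bystander, loose.
- brass_weight: brass check weight, 25 mm across and 22 mm high, in the bed of the fixture beyond the interface box; origin under its centre. Bystander, loose.
There are look-alikes about, which are no part of the job. What is shaped like the interface but blue is not meant.

How it is judged:
On the way, in this order (a step that is already met when the one before it is completed fails the run):
1. the disc tip pressed at least 3 mm, the other two tips free and the key up (value of joint disc_tip above 0.003 m and value of joint each of ball_tip, pin_tip, store_key below 0.001 m), for 0.1 s.
2. the ball tip pressed at least 3 mm, the other two tips free and the key up (value of joint ball_tip above 0.003 m and value of joint each of disc_tip, pin_tip, store_key below 0.001 m), for 0.1 s.
3. the pin tip pressed at least 3 mm, the other two tips free and the key up (value of joint pin_tip above 0.003 m and value of joint each of disc_tip, ball_tip, store_key below 0.001 m), for 0.1 s.
4. the key pressed at least 2.5 mm with a finger, all three tips free (value of joint store_key above 0.0025 m and contact force between the fingers and interface above 0.5 N and value of joint each of disc_tip, ball_tip, pin_tip below 0.001 m), for 0.2 s.
At the end, for the whole second after the job is handed in: The key is held at least 2.5 mm down by the fingers; all three tips are free (under 1 mm); the stands and bystanders are within 10 mm and the interface box within 15 mm of where they began, at rest (all of step 4 and distance of interface from where it was at the start of the episode below 0.015 m and linear speed of interface below 0.02 m/s and distance of each of disc_stand, ball_stand, pin_stand, gauge_block_a, gauge_block_b, spare_foot, step_block, brass_weight from where it was at the start of the episode below 0.01 m); the arm keeps its last pose, push and grip.
It fails at once if a probe tip run down to its stop (more than 11 mm) (value of joint any of disc_tip, ball_tip, pin_tip above 0.011 m).
It fails at once if a probe pressed or pinched with more than 12 N, or the interface box with more than 30 N (contact force between the fingers and disc_stand above 12 N or contact force between the fingers and ball_stand above 12 N or contact force between the fingers and pin_stand above 12 N or contact force between the fingers and interface above 30 N).
It fails at once if a probe stand shifted 10 mm, lifted 4 mm or tipped 0.1 rad, or the interface box shifted 15 mm, lifted 6 mm or tipped 0.15 rad ((distance of disc_stand from where it was at the start of the episode above 0.01 m or height (world z) of disc_stand above 0.034 m or angle between disc_stand's own z axis and vertical above 0.1 rad) or (distance of ball_stand from where it was at the start of the episode above 0.01 m or height (world z) of ball_stand above 0.034 m or angle between ball_stand's own z axis and vertical above 0.1 rad) or (distance of pin_stand from where it was at the start of the episode above 0.01 m or height (world z) of pin_stand above 0.034 m or angle between pin_stand's own z axis and vertical above 0.1 rad) or (distance of interface from where it was at the start of the episode above 0.015 m or height (world z) of interface above 0.126 m or angle between interface's own z axis and vertical above 0.15 rad)).
It fails at once if two tips pressed at the same time, or a tip together with the key (value of joint each of ball_tip, disc_tip above 0.003 m or value of joint each of pin_tip, disc_tip above 0.003 m or value of joint each of pin_tip, ball_tip above 0.003 m or (value of joint disc_tip above 0.003 m and value of joint store_key above 0.002 m) or (value of joint ball_tip above 0.003 m and value of joint store_key above 0.002 m) or (value of joint pin_tip above 0.003 m and value of joint store_key above 0.002 m)).
It fails at once if a bystander moved more than 10 mm or lifted (distance of any of gauge_block_a, gauge_block_b, spare_foot, step_block, brass_weight from where it was at the start of the episode above 0.01 m).
It also fails if it takes over 48 s, if anything falls off the work surface, if the arm or the gripper's body presses on something with over 40 N, if the wrist force passes 120 N, or if a joint passes its speed limit or range.

## Robot

A 7-joint arm with a two-finger parallel gripper is mounted at the origin on the work surface; the furniture and walls round the work are solid. World frame = base frame: x ahead of the robot, y to its left, z up, the work surface at z = 0. Lengths are in m, angles in rad, forces in N, time in s.
With the tool pointing down it reaches from about 0.375 to 0.925 m from the base axis. Payload 3.1 kg.
Tool frame: the origin (TCP) lies at the very end of the fingers, on their centre line; the grasp point (between the pads) lies r.pinch_z behind it (r.pinch_z is the distance from the TCP to the grasp point, in m); z points along the fingers, y is the line along which they close (so a half turn about z gives the same grasp; the last joint's range is limited). The gripper opens to 85 mm and grips with 20 to 120 N. Pads are 22 mm wide; open, the fingers measure 114 mm over their backs; the gripper's body (76 mm by 85 mm) begins 54 mm behind the grasp point. The pads swing forward as they close: fully open they stand 13 mm farther back than shut.
Start: joints at [-1.267, 0.383, 0.044, 1.598, -0.018, 1.161, -0.05], TCP at [0.254, 0.598, 0.231] pointing down, gripper open.
Joint ranges: [-2.61, 2.61], [-0.41, 2.15], [-1.48, 1.57], [0, 2.5], [-1.57, 4.71], [0.05, 1.97], [-2.85, 2.85]. Speed limits (rad/s): [2.79, 2.79, 3.14, 3.14, 3.14, 3.14, 3.14].

## Interface

Orientations are given as a unit quaternion [w, x, y, z].
In Python, from workcell import readout, cams, ticket, r gives the robot as it stands.
- The arm moves only by the tool apply_moves, never from a script. Its argument "rows" is a list of rows, each a list of 7 numbers: the shift along the tool's x, y, z in m, then the turn, a rotation vector about the tool's x, y, z in degrees, then the finger opening in m, from 0 to 0.0854. A call has 1 to 10 rows; each row shifts and turns the commanded pose from where the row before left it, along the tool's axes as they then stand; what a row does not reach is not made up. A row lasts 1/10 s, in which the tool goes at most 50 mm and 8.59 degrees, less where a joint would pass 70% of its speed; a pose out of reach is approached as far as the arm can. A call is refused whole if a number of a shift passes 0.05 or a number of a turn 8.59, either way. A call with a gripper value outside its range is refused whole. The fingers move at their own pace and stop on an object; the grip force is fixed at half the most. Time passes only in rows, so rows that do not move let the fingers close. It gives the time, the measured TCP pose, the force, the opening and the grip force at its end, in the units of the state.
- readout.state(): the state, without advancing time (a new reading comes with each control period).
- cams.snapshot(name): name is "scene" or "top" or "wrist"; returns the picture (480x640x3 uint8, red, green, blue); there is no depth.
- cams.camera_info(name): a dict with "mtx" (3x3 intrinsics, pixels), "R" (3x3) and "t" (3): a world point X has camera coordinates R X + t. Camera axes: x right, y down, z forward; pixel columns grow to the right and rows downward; lengths in m; the calibration is good to about 2 mm. A picture is of the moment at which its call begins: read the wrist's pose just before it. camera_info takes no time and is no camera call; for the wrist camera it gives the pose at the moment of the call.
- ticket.job_done(): hands the job in; it is judged then, once.
The state is a dict: "time": time; "q": joint angles; "joint_vel": joint speeds; "joint_torque": joint torques, N m; "eef_pos": TCP position; "orientation": TCP orientation; "force": force on the tool from outside, world axes, zero at the start; "wrist_torque": the same for the moment, N m; "grip_width": finger opening in m; "grasp_force": force on a finger pad.
Only numpy, scipy, OpenCV 4.12 (cv2) and the standard library are available. Lean on these libraries where they do the work, as an engineer would, in place of code of your own. Each camera call takes 0.05 s, during which the arm holds its last target. There are 200 camera calls.

## Working session

There is one attempt and no reset: what is moved stays moved. The work goes in short steps, Python scripts to look and compute and a tool call to move; the robot and the scene stay as the last step left them, time stands still between calls to the robot, and variables do not carry over. Pictures are saved under pics/ and viewed, at most 10 in all, crops included, and the job is handed in when it is done.

Besides the shell and the picture viewer there is one more tool, called after "Emit:" as name(argument=value, ...), one argument or row to a line, values as JSON. apply_moves: Moves the arm, as the interface text tells. Its arguments: {"type":"object","properties":{"rows":{"type":"array","items":{"type":"array","items":{"type":"number"}}}},"required":["rows"]}

```bash
mkdir -p pics; python3 - <<'E'
from workcell import readout,cams,ticket,r
import cv2,numpy as np
s=readout.state();print({k:np.round(v,4).tolist() for k,v in s.items()}, r.pinch_z)
for n in("scene","top","wrist"):
    i=cams.camera_info(n);print(n,np.round(i["mtx"],1).tolist(),np.round(i["R"],4).tolist(),np.round(i["t"],4).tolist())
    cv2.imwrite(f"pics/{n}0.png",cams.snapshot(n)[:,:,::-1])
E
```

```text
{'time': 0.0, 'q': [-1.2668, 0.3839, 0.0438, 1.5996, -0.0179, 1.1612, -0.0499], 'joint_vel': [-0.0005, -0.0006, -0.0013, 0.0011, -0.0003, -0.0012, -0.0004], 'joint_torque': [-0.0005, -43.3454, 1.0243, -24.951, 0.0105, 0.0111, -0.0], 'eef_pos': [0.2538, 0.5974, 0.2299], 'orientation': [-0.0002, 0.1995, 0.9799, -0.0013], 'force': [0.2774, 0.1011, -0.9489], 'wrist_torque': [0.017, -0.0209, 0.0271], 'grasp_force': 0.0, 'grip_width': 0.0855} 0.0187
scene [[590.2, 0.0, 325.0], [0.0, 590.2, 239.1], [0.0, 0.0, 1.0]] [[0.879, -0.4768, 0.0014], [-0.4247, -0.7843, -0.4522], [0.2167, 0.3969, -0.8919]] [-0.429, 0.1789, 1.2669]
top [[445.5, 0.0, 321.7], [0.0, 445.5, 244.6], [0.0, 0.0, 1.0]] [[-0.0184, -0.9998, -0.0065], [-0.99, 0.0191, -0.1398], [0.1399, 0.0039, -0.9902]] [-0.0657, 0.4483, 1.0267]
wrist [[364.2, 0.0, 319.3], [0.0, 364.2, 241.6], [0.0, 0.0, 1.0]] [[0.391, 0.9204, -0.0023], [0.8831, -0.3745, 0.2828], [0.2594, -0.1126, -0.9592]] [-0.6481, -0.0377, 0.3793]
```

View pics/top0.png

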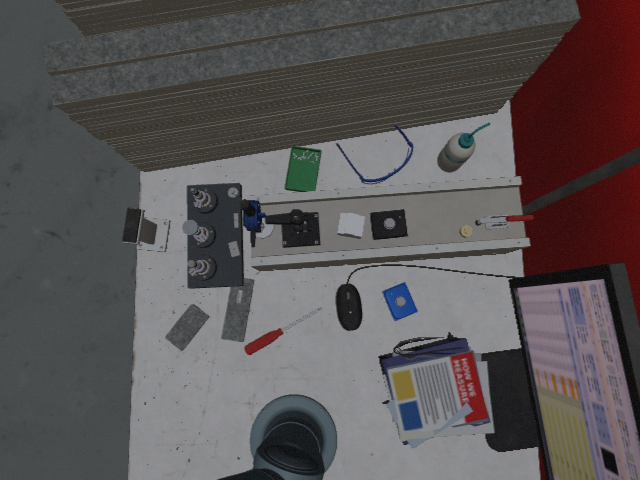

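View pics/scene0.png

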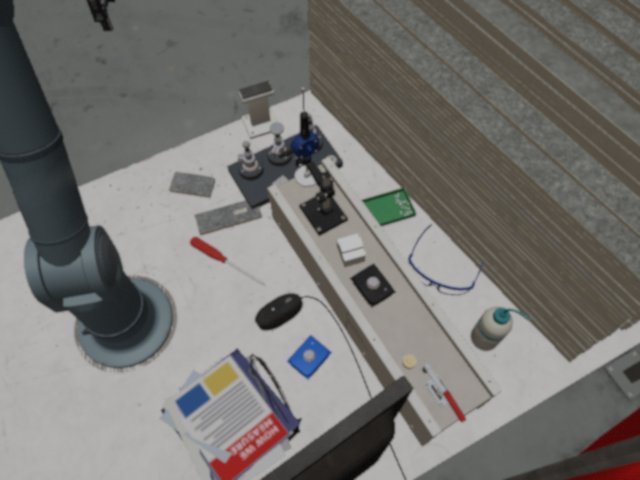

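View pics/wrist0.png

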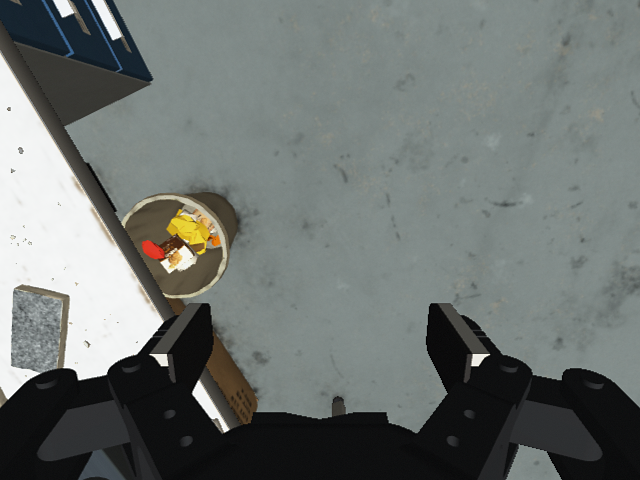

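The top view shows the plate at about (215,235) with three probes at (203,199), (198,232) and (200,267). The black box with its metal key is at (389,224), and the blue look-alike is at (400,300). A small black gauge base sits at (300,228). The wrist view shows only floor. Next, a close crop of the candidates.

```bash
python3 - <<'E'
import cv2,numpy as np
t=cv2.imread("pics/top0.png");s=cv2.imread("pics/scene0.png")
f=lambda im,x,y,w,h,W,H:cv2.resize(im[y:y+h,x:x+w],(W,H),interpolation=cv2.INTER_CUBIC)
a=f(t,175,175,80,120,400,600); b=f(s,220,80,130,130,400,400); c=f(t,355,195,80,40,400,200)
cv2.imwrite("pics/crop1.png",np.hstack([a,np.vstack([b,c])]))
from workcell import cams
for n in("scene","top"):
    i=cams.camera_info(n);print(n,-i["R"].T@i["t"])
E
```

```text
scene [ 0.1785087  -0.56709272  1.21143952]
top [ 0.299001   -0.07820942  1.07886957]
```

View pics/crop1.png

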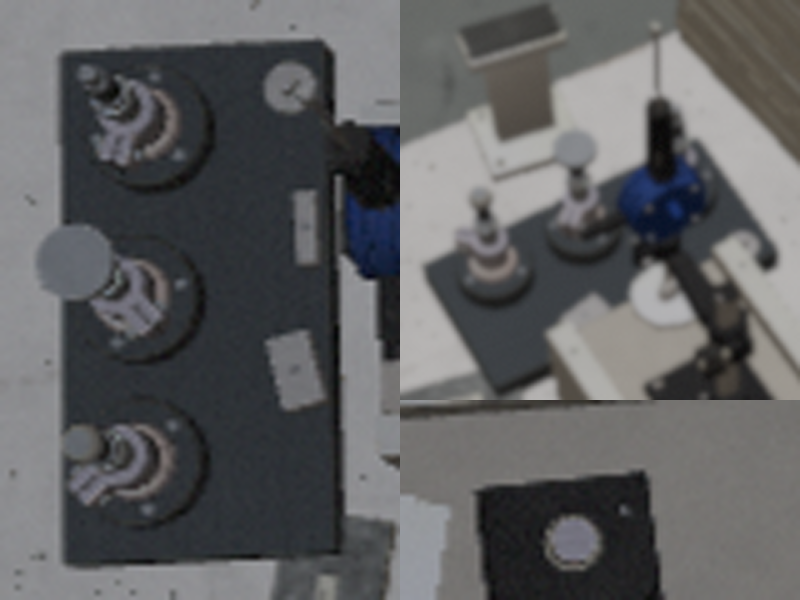

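The crop shows the disc probe in the middle (top-view pixel 190,227), the ball nearest the robot (191.6,263.6) and the pin farthest (193,189.6). The black box's key is at (390,222), and I reject the blue box at (400,300) because of its colour.

```bash
cat >h.py <<'E'
import cv2,numpy as np
from scipy.spatial.transform import Rotation as Ro
from workcell import readout,cams,ticket,r
def ray(i,p,z):
    c=-i["R"].T@i["t"];d=i["R"].T@np.linalg.inv(i["mtx"])@[p[0],p[1],1.];return c+d*(z-c[2])/d[2]
def proj(i,X):
    v=i["mtx"]@(i["R"]@np.array(X)+i["t"]);return v[:2]/v[2]
def tool():
    s=readout.state();q=s["orientation"];R=Ro.from_quat([q[1],q[2],q[3],q[0]]).as_matrix();return s,np.array(s["eef_pos"]),R
def delta(target,Rt=None):
    s,p,R=tool();return R.T@(np.array(target)-p)
E
python3 - <<'E'
from h import *
i=cams.camera_info("top");j=cams.camera_info("scene")
for n,p,z in(("disc",(190,227.4),.142),("ball",(191.6,263.6),.133),("pin",(193,189.6),.142),("key",(390,222.4),.15),("plate_tr",(240,183),.03),("plate_tl",(187,185),.03),("plate_bl",(188,288),.03),("post_tr",(144,209),.135),("post_br",(137,243),.135),("board",(140,170),0),("board2",(50,75),.36),("board3",(510,100),0),("board4",(578,18),.36),("blue_dial",(250,215),.2)):
    X=ray(i,p,z);print(n,X.round(4),proj(j,X).round(1))
s,p,R=tool();print(R.round(3).tolist())
E
```

```text
disc [0.4739 0.2066 0.142 ] [275.7 128.3]
ball [0.3969 0.2041 0.133 ] [245.5 144.9]
pin [0.5569 0.202  0.142 ] [309.4 115.7]
key [ 0.4748 -0.22    0.15  ] [373.1 281.2]
plate_tr [0.6019 0.1216 0.03  ] [342.6 161.8]
plate_tl [0.5995 0.2504 0.03  ] [316.5 124.3]
plate_bl [0.3501 0.2421 0.03  ] [226.1 166.7]
post_tr [0.5177 0.3097 0.135 ] [273.2  91.7]
post_br [0.4434 0.322  0.135 ] [242.1 100. ]
board [0.6493 0.379  0.    ] [310.3  89.8]
board2 [0.7058 0.3891 0.36  ] [328.  -38.3]
board3 [ 0.8152 -0.5619  0.    ] [593.7 371.3]
board4 [ 0.792  -0.5308  0.36  ] [664.  301.6]
blue_dial [0.486  0.0686 0.2   ] [308.5 156. ]
[[-0.92, 0.391, -0.001], [0.391, 0.92, -0.002], [-0.0, -0.002, -1.0]]
```

Emit:
apply_moves(
  rows=[
    [-0.035, -0.027, 0, 0, 0, 0, 0],
    [-0.035, -0.027, 0, 0, 0, 0, 0],
    [-0.035, -0.027, 0, 0, 0, 0, 0],
    [-0.035, -0.027, 0, 0, 0, 0, 0],
    [-0.035, -0.027, 0, 0, 0, 0, 0],
    [-0.035, -0.027, 0, 0, 0, 0, 0],
    [-0.035, -0.027, 0, 0, 0, 0, 0],
    [-0.035, -0.027, 0, 0, 0, 0, 0],
    [-0.035, -0.027, 0, 0, 0, 0, 0],
    [0, 0, 0, 0, 0, 0, 0],
  ],
)

```text
time: 1.15
eef_pos: [0.4529, 0.2431, 0.2313]
orientation: [0.001, 0.206, 0.979, -0.002]
force: [-0.2, 0.6, 0.2]
grip_width: -0.0
grasp_force: 0.0
```

```bash
python3 - <<'E'
from h import *
s,p,R=tool();i=cams.camera_info("wrist");im=cams.snapshot("wrist")[:,:,::-1];cv2.imwrite("pics/w1.png",im)
print(s["time"],p.round(4),R.round(3).tolist(),np.round(s["q"],3),np.round(s["force"],2),s["grip_width"])
print("camoff tool",(R.T@(-i["R"].T@i["t"]-p)).round(4))
for n,X in dict(disc=(.4739,.2066,.142),ball=(.3969,.2041,.142),pin=(.5569,.202,.142),tcp=p).items():print(n,proj(i,X).round(1))
E
```

```text
1.15 [0.4529 0.2431 0.2313] [[-0.915, 0.403, 0.002], [0.403, 0.915, -0.003], [-0.003, -0.003, -1.0]] [-0.83   0.123  0.274  1.932 -0.033  1.091  0.614] [-0.25  0.61  0.16] -4.049622019512375e-05
camoff tool [ 0.0711 -0.0005 -0.143 ]
disc [284.3 291.9]
ball [229.2 192. ]
pin [325.9 386.8]
tcp [320.5 306.1]
```

View pics/w1.png

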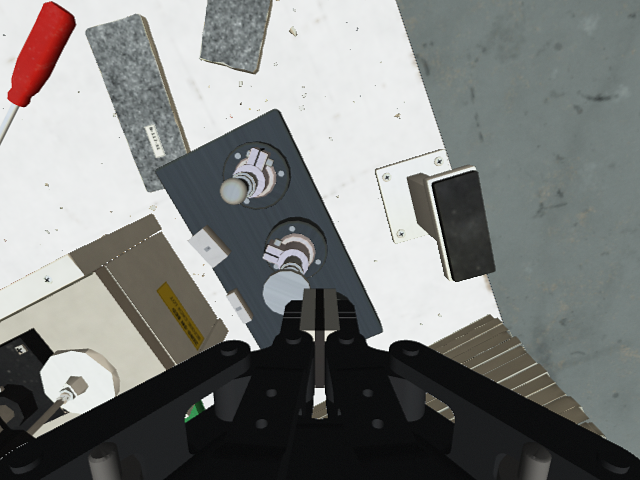

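The wrist view shows the disc at (286,295) and the ball at (233,191), within 3–4 px of where the top view predicted. The pin is hidden behind the closed fingertips at (320,310).

```bash
python3 - <<'E'
from h import *
i=cams.camera_info("wrist")
print(ray(i,(286,295),.142).round(4),ray(i,(233,191),.133).round(4))
print(delta((.474,.206,.160)).round(4))
E
```

```text
[0.4745 0.211  0.142 ] [0.3958 0.208  0.133 ]
[-0.0375 -0.0284  0.0712]
```

Emit:
apply_moves(
  rows=[
    [-0.009, -0.0065, 0, 0, 0, 0, 0],
    [-0.009, -0.0065, 0, 0, 0, 0, 0],
    [-0.009, -0.0065, 0.015, 0, 0, 0, 0],
    [-0.009, -0.0065, 0.02, 0, 0, 0, 0],
    [0, 0, 0.02, 0, 0, 0, 0],
    [0, 0, 0.015, 0, 0, 0, 0],
    [0, 0, 0, 0, 0, 0, 0],
    [0, 0, 0, 0, 0, 0, 0],
  ],
)

```text
time: 2.0
eef_pos: [0.4719, 0.2138, 0.1613]
orientation: [-0.0, 0.199, 0.98, -0.0]
force: [0.3, 0.2, 0.3]
grip_width: -0.0001
grasp_force: 0.0
```

```bash
python3 - <<'E'
from h import *
s,p,R=tool();print(p.round(4),np.round(s["force"],2),delta((.474,.209,.142)).round(4))
i=cams.camera_info("wrist");a=cams.snapshot("wrist")[:,:,::-1];b=cams.snapshot("top")[:,:,::-1]
print([proj(i,X).round(0) for X in((.474,.209,.142),(.3965,.206,.142),(.557,.2045,.142))])
cv2.imwrite("pics/w2.png",np.hstack([cv2.resize(a[150:450,200:440],(480,600)),cv2.resize(b[175:295,175:239],(320,600))]))
E
```

```text
[0.4719 0.2138 0.1613] [0.32 0.25 0.31] [-0.0038 -0.0036  0.0193]
[array([313., 295.]), array([236., 146.]), array([365., 427.])]
```

View pics/w2.png

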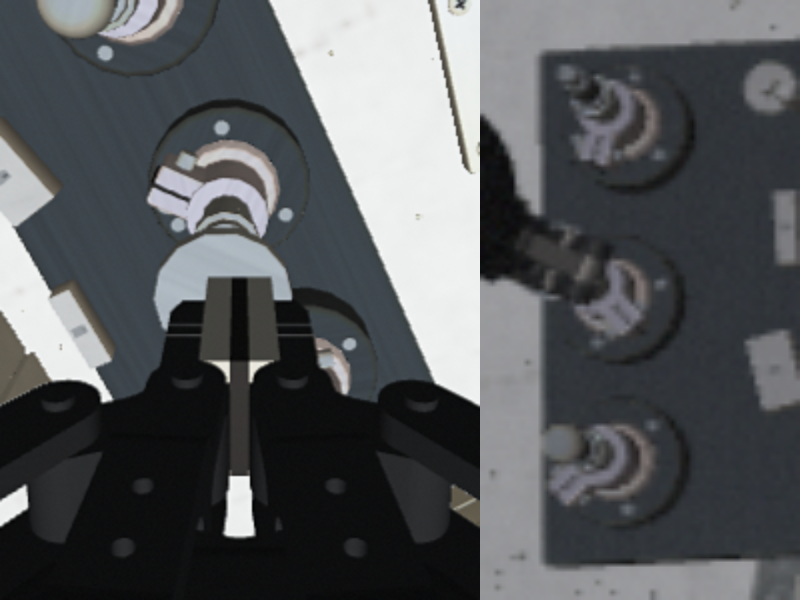

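The close crop puts the disc centre at wrist pixel (311,298), about 2 px from the prediction. The closed fingertips stand just behind it, so I shift about 5 mm and press.

Emit:
apply_moves(
  rows=[
    [-0.002, -0.002, 0, 0, 0, 0, 0],
    [-0.0015, -0.0015, 0.005, 0, 0, 0, 0],
    [0, 0, 0.006, 0, 0, 0, 0],
    [0, 0, 0.004, 0, 0, 0, 0],
    [0, 0, 0, 0, 0, 0, 0],
    [0, 0, 0, 0, 0, 0, 0],
  ],
)

```text
time: 2.7
eef_pos: [0.4736, 0.2088, 0.146]
orientation: [-0.0, 0.199, 0.98, -0.0]
force: [0.1, 0.4, 0.7]
grip_width: 0.0003
grasp_force: 0.0
```

Emit:
apply_moves(
  rows=[
    [0, 0, 0.001, 0, 0, 0, 0],
    [0, 0, 0.001, 0, 0, 0, 0],
    [0, 0, 0.001, 0, 0, 0, 0],
    [0, 0, 0, 0, 0, 0, 0],
    [0, 0, 0, 0, 0, 0, 0],
  ],
)

```text
time: 3.2
eef_pos: [0.4739, 0.2088, 0.1433]
orientation: [-0.0, 0.2, 0.98, -0.0]
force: [0.2, -0.2, 0.1]
grip_width: -0.0003
grasp_force: 0.0
```

Emit:
apply_moves(
  rows=[
    [0, 0, 0.001, 0, 0, 0, 0],
    [0, 0, 0.001, 0, 0, 0, 0],
    [0, 0, 0.001, 0, 0, 0, 0],
    [0, 0, 0, 0, 0, 0, 0],
    [0, 0, 0, 0, 0, 0, 0],
  ],
)

```text
time: 3.7
eef_pos: [0.4741, 0.2089, 0.1405]
orientation: [0.0, 0.2, 0.98, 0.0]
force: [-1.3, -1.1, 2.6]
grip_width: 0.0
grasp_force: 1.4
```

Emit:
apply_moves(
  rows=[
    [0, 0, 0.001, 0, 0, 0, 0],
    [0, 0, 0.001, 0, 0, 0, 0],
    [0, 0, 0.001, 0, 0, 0, 0],
    [0, 0, 0, 0, 0, 0, 0],
    [0, 0, 0, 0, 0, 0, 0],
  ],
)

```text
time: 4.2
eef_pos: [0.4741, 0.2089, 0.1374]
orientation: [0.0, 0.2, 0.98, 0.0]
force: [-0.4, -0.2, 4.4]
grip_width: -0.0001
grasp_force: 2.0
```

Emit:
apply_moves(
  rows=[
    [0, 0, -0.005, 0, 0, 0, 0],
    [0, 0, -0.015, 0, 0, 0, 0],
    [0, 0, -0.02, 0, 0, 0, 0],
    [0.02, -0.009, 0, 0, 0, 0, 0],
    [0.02, -0.009, 0, 0, 0, 0, 0],
    [0.02, -0.009, 0, 0, 0, 0, 0],
    [0.01, -0.006, 0, 0, 0, 0, 0],
    [0, 0, 0.015, 0, 0, 0, 0],
    [0, 0, 0, 0, 0, 0, 0],
    [0, 0, 0, 0, 0, 0, 0],
  ],
)

```text
time: 5.2
eef_pos: [0.3966, 0.2055, 0.1621]
orientation: [-0.0, 0.2, 0.98, -0.0]
force: [-0.9, 0.2, 0.8]
grip_width: -0.0003
grasp_force: 0.0
```

```bash
python3 - <<'E'
from h import *
s,p,R=tool();print(p.round(4),np.round(s["force"],2),delta((.3965,.206,.142)).round(4))
i=cams.camera_info("wrist");a=cams.snapshot("wrist")[:,:,::-1]
print([proj(i,X).round(0) for X in((.474,.209,.142),(.3965,.206,.133),(.557,.2045,.142))])
cv2.imwrite("pics/w3.png",cv2.resize(a[200:440,220:420],(500,600)))
E
```

```text
[0.3966 0.2055 0.1621] [-0.92  0.17  0.79] [0.0003 0.0005 0.0201]
[array([382., 407.]), array([321., 280.]), array([423., 515.])]
```

View pics/w3.png

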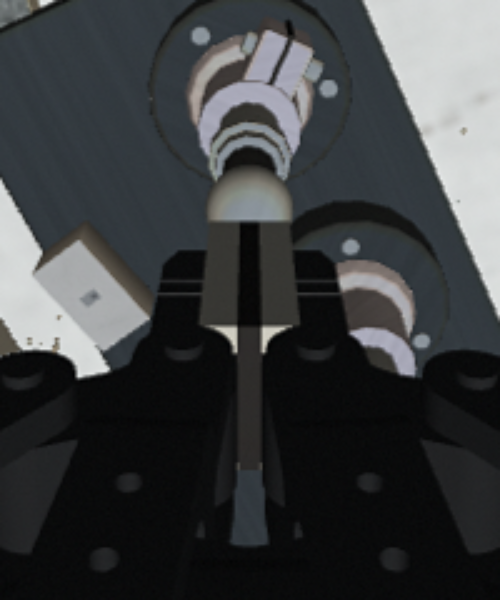

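The ball is centred at wrist pixel (320,283), in line with the fingertips and about 1 mm from the prediction.

Emit:
apply_moves(
  rows=[
    [0, 0, 0.006, 0, 0, 0, 0],
    [0, 0, 0.006, 0, 0, 0, 0],
    [0, 0, 0.004, 0, 0, 0, 0],
    [0, 0, 0.002, 0, 0, 0, 0],
    [0, 0, 0.001, 0, 0, 0, 0],
    [0, 0, 0.001, 0, 0, 0, 0],
    [0, 0, 0.001, 0, 0, 0, 0],
    [0, 0, 0, 0, 0, 0, 0],
    [0, 0, 0, 0, 0, 0, 0],
  ],
)

```text
time: 6.15
eef_pos: [0.3967, 0.2059, 0.1416]
orientation: [0.0, 0.2, 0.98, 0.0]
force: [-0.5, -1.1, 1.8]
grip_width: -0.0002
grasp_force: 1.1
```

Emit:
apply_moves(
  rows=[
    [0, 0, 0.001, 0, 0, 0, 0],
    [0, 0, 0.001, 0, 0, 0, 0],
    [0, 0, 0.001, 0, 0, 0, 0],
    [0, 0, 0, 0, 0, 0, 0],
    [0, 0, 0, 0, 0, 0, 0],
  ],
)

```text
time: 6.65
eef_pos: [0.3967, 0.2059, 0.1384]
orientation: [0.0, 0.2, 0.98, 0.0]
force: [-0.5, -1.0, 2.9]
grip_width: 0.0
grasp_force: 1.7
```

Emit:
apply_moves(
  rows=[
    [0, 0, 0.001, 0, 0, 0, 0],
    [0, 0, 0.0007, 0, 0, 0, 0],
    [0, 0, 0, 0, 0, 0, 0],
    [0, 0, 0, 0, 0, 0, 0],
    [0, 0, 0, 0, 0, 0, 0],
  ],
)

```text
time: 7.15
eef_pos: [0.3967, 0.2059, 0.1367]
orientation: [0.0, 0.2, 0.98, 0.0]
force: [-0.3, -0.6, 3.8]
grip_width: 0.0002
grasp_force: 2.1
```

Emit:
apply_moves(
  rows=[
    [0, 0, -0.005, 0, 0, 0, 0],
    [0, 0, -0.02, 0, 0, 0, 0],
    [0, 0, -0.025, 0, 0, 0, 0],
    [-0.0295, 0.0123, 0, 0, 0, 0, 0],
    [-0.0295, 0.0123, 0, 0, 0, 0, 0],
    [-0.0295, 0.0123, 0, 0, 0, 0, 0],
    [-0.0295, 0.0123, 0, 0, 0, 0, 0],
    [-0.0295, 0.0123, 0, 0, 0, 0, 0],
    [0, 0, 0.02, 0, 0, 0, 0],
    [0, 0, 0, 0, 0, 0, 0],
  ],
)

```text
time: 8.15
eef_pos: [0.5545, 0.2035, 0.1633]
orientation: [-0.003, 0.2, 0.98, -0.002]
force: [-1.5, 0.0, -0.3]
grip_width: -0.0001
grasp_force: 0.0
```

```bash
python3 - <<'E'
from h import *
cams.snapshot("top")
s,p,R=tool();i=cams.camera_info("wrist");a=cams.snapshot("wrist")[:,:,::-1]
print(p.round(4),np.round(s["force"],2),delta((.557,.2045,.142)).round(4))
print([proj(i,X).round(0) for X in((.474,.209,.142),(.3965,.206,.133),(.557,.2045,.142))])
b=cams.snapshot("top")[:,:,::-1]
cv2.imwrite("pics/w4.png",np.hstack([cv2.resize(a[200:440,220:420],(500,600)),cv2.resize(b[170:245,160:197],(296,600))]))
E
```

```text
[0.5544 0.204  0.1643] [-0.18 -0.06 -0.48] [-0.0021  0.0009  0.0234]
[array([259., 123.]), array([172., -59.]), array([323., 290.])]
```

View pics/w4.png

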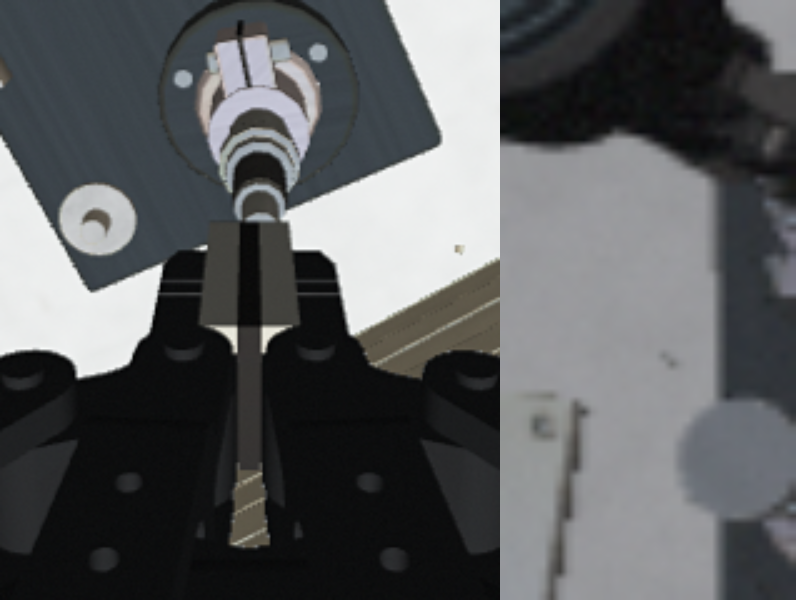

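The pin top shows just ahead of the fingertips at about wrist pixel (324,291), which matches the prediction. I make a 2 mm correction and then press.

Emit:
apply_moves(
  rows=[
    [-0.002, 0.001, 0.004, 0, 0, 0, 0],
    [0, 0, 0.006, 0, 0, 0, 0],
    [0, 0, 0.004, 0, 0, 0, 0],
    [0, 0, 0.002, 0, 0, 0, 0],
    [0, 0, 0.002, 0, 0, 0, 0],
    [0, 0, 0.001, 0, 0, 0, 0],
    [0, 0, 0.001, 0, 0, 0, 0],
    [0, 0, 0, 0, 0, 0, 0],
    [0, 0, 0, 0, 0, 0, 0],
  ],
)

```text
time: 9.2
eef_pos: [0.5587, 0.2049, 0.1467]
orientation: [0.0, 0.2, 0.98, 0.0]
force: [-0.6, -0.0, 0.5]
grip_width: 0.0
grasp_force: 0.0
```

Emit:
apply_moves(
  rows=[
    [0, 0, 0.001, 0, 0, 0, 0],
    [0, 0, 0.001, 0, 0, 0, 0],
    [0, 0, 0.001, 0, 0, 0, 0],
    [0, 0, 0, 0, 0, 0, 0],
    [0, 0, 0, 0, 0, 0, 0],
  ],
)

```text
time: 9.7
eef_pos: [0.5585, 0.2049, 0.1435]
orientation: [-0.0, 0.2, 0.98, -0.0]
force: [-0.3, 0.3, 0.2]
grip_width: -0.0002
grasp_force: 0.0
```

Emit:
apply_moves(
  rows=[
    [0.0015, 0, 0, 0, 0, 0, 0],
    [0, 0, 0.001, 0, 0, 0, 0],
    [0, 0, 0.001, 0, 0, 0, 0],
    [0, 0, 0.001, 0, 0, 0, 0],
    [0, 0, 0.001, 0, 0, 0, 0],
    [0, 0, 0, 0, 0, 0, 0],
    [0, 0, 0, 0, 0, 0, 0],
  ],
)

```text
time: 10.4
eef_pos: [0.5572, 0.2056, 0.1398]
orientation: [-0.0, 0.2, 0.98, 0.0]
force: [-1.1, -0.2, 3.1]
grip_width: 0.0001
grasp_force: 1.6
```

Emit:
apply_moves(
  rows=[
    [0, 0, 0.001, 0, 0, 0, 0],
    [0, 0, 0.001, 0, 0, 0, 0],
    [0, 0, 0.0005, 0, 0, 0, 0],
    [0, 0, 0, 0, 0, 0, 0],
    [0, 0, 0, 0, 0, 0, 0],
    [0, 0, 0, 0, 0, 0, 0],
  ],
)

```text
time: 11.0
eef_pos: [0.5573, 0.2056, 0.1372]
orientation: [0.0, 0.2, 0.98, 0.0]
force: [-0.9, 1.0, 4.4]
grip_width: 0.0002
grasp_force: 2.1
```

Emit:
apply_moves(
  rows=[
    [0, 0, -0.005, 0, 0, 0, 0],
    [0, 0, -0.02, 0, 0, 0, 0],
    [0, 0, -0.04, 0, 0, 0, 0],
    [0.02, -0.009, -0.037, 0, 0, 0, 0],
    [0.02, -0.009, -0.037, 0, 0, 0, 0],
    [0.02, -0.009, -0.037, 0, 0, 0, 0],
    [0.02, -0.009, -0.037, 0, 0, 0, 0],
    [0.02, -0.009, -0.037, 0, 0, 0, 0],
    [0.02, -0.009, -0.037, 0, 0, 0, 0],
    [0.02, -0.009, -0.037, 0, 0, 0, 0],
  ],
)

```text
time: 12.0
eef_pos: [0.4028, 0.2014, 0.462]
orientation: [0.0, 0.2, 0.98, -0.0]
force: [1.0, 1.3, 0.9]
grip_width: 0.0004
grasp_force: 0.0
```

Emit:
apply_moves(
  rows=[
    [0, 0, -0.02, 0, 0, 0, 0],
    [0, 0, 0, 0, 0, 0, 0],
  ],
)

```text
time: 12.2
eef_pos: [0.4047, 0.2025, 0.4847]
orientation: [0.003, 0.199, 0.98, 0.003]
force: [-0.3, 0.1, -0.1]
grip_width: -0.0
grasp_force: 0.0
```

Emit:
apply_moves(
  rows=[
    [-0.0083, -0.0195, 0, 0, 0, 0, 0],
    [-0.0124, -0.0293, 0, 0, 0, 0, 0],
    [-0.0124, -0.0293, 0, 0, 0, 0, 0],
    [-0.0124, -0.0293, 0, 0, 0, 0, 0],
    [-0.0124, -0.0293, 0, 0, 0, 0, 0],
    [-0.0124, -0.0293, 0, 0, 0, 0, 0],
    [-0.0124, -0.0293, 0, 0, 0, 0, 0],
    [-0.0124, -0.0293, 0, 0, 0, 0, 0],
    [-0.0124, -0.0293, 0, 0, 0, 0, 0],
    [0, 0, 0, 0, 0, 0, 0],
  ],
)

```text
time: 13.2
eef_pos: [0.4026, -0.0796, 0.4794]
orientation: [-0.001, 0.205, 0.979, -0.001]
force: [0.7, -0.5, 0.6]
grip_width: 0.0002
grasp_force: 0.0
```

Emit:
apply_moves(
  rows=[
    [-0.0124, -0.0293, 0, 0, 0, 0, 0],
    [-0.0124, -0.0293, 0, 0, 0, 0, 0],
    [-0.0124, -0.0293, 0, 0, 0, 0, 0],
    [-0.0124, -0.0293, 0, 0, 0, 0, 0],
    [-0.0124, -0.0293, 0, 0, 0, 0, 0],
    [0, 0, 0, 0, 0, 0, 0],
    [0, 0, 0, 0, 0, 0, 0],
  ],
)

```text
time: 13.9
eef_pos: [0.4028, -0.2326, 0.4797]
orientation: [-0.001, 0.2, 0.98, -0.0]
force: [0.8, 0.9, -0.0]
grip_width: 0.0002
grasp_force: 0.0
```

```bash
python3 - <<'E'
from h import *
s,p,R=tool();print(p.round(4),R.round(3).tolist(),np.round(s["q"],2),delta((.4748,-.22,.20)).round(4))
E
```

```text
[ 0.4028 -0.2326  0.4797] [[-0.92, 0.393, -0.002], [0.393, 0.92, 0.0], [0.002, -0.0, -1.0]] [-0.63 -0.24  0.89  1.66  0.18  1.63  1.42] [-0.0619  0.04    0.2796]
```

Emit:
apply_moves(
  rows=[
    [-0.0077, 0.005, 0.025, 0, 0, 0, 0],
    [-0.0077, 0.005, 0.035, 0, 0, 0, 0],
    [-0.0077, 0.005, 0.035, 0, 0, 0, 0],
    [-0.0077, 0.005, 0.035, 0, 0, 0, 0],
    [-0.0077, 0.005, 0.035, 0, 0, 0, 0],
    [-0.0077, 0.005, 0.035, 0, 0, 0, 0],
    [-0.0077, 0.005, 0.035, 0, 0, 0, 0],
    [-0.0077, 0.005, 0.035, 0, 0, 0, 0],
    [0, 0, 0, 0, 0, 0, 0],
    [0, 0, 0, 0, 0, 0, 0],
  ],
)

```text
time: 14.9
eef_pos: [0.4749, -0.2185, 0.21]
orientation: [-0.002, 0.199, 0.98, -0.0]
force: [-0.5, -0.3, 0.9]
grip_width: -0.0004
grasp_force: 0.0
```

```bash
python3 - <<'E'
from h import *
s,p,R=tool();i=cams.camera_info("wrist");a=cams.snapshot("wrist")[:,:,::-1]
print(p.round(4),np.round(s["force"],2),np.round(s["q"],2),delta((.4748,-.22,.16)).round(4),proj(i,(.4748,-.22,.15)).round(0))
cv2.imwrite("pics/w5.png",a)
E
```

```text
[ 0.4749 -0.2185  0.21  ] [-0.47 -0.28  0.93] [-0.56  0.26  1.05  1.96 -0.26  1.07  1.77] [ 0.0007 -0.0008  0.0516] [318. 261.]
```

View pics/w5.png

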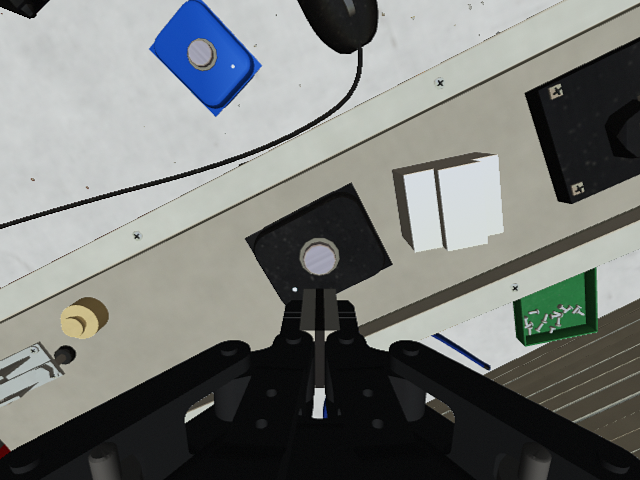

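The black box is centred under the tool with its key at (319.5,257); the prediction was (318,261). The step block at (450,200) and brass weight at (83,320) are well clear.

Emit:
apply_moves(
  rows=[
    [0.002, 0, 0.01, 0, 0, 0, 0],
    [0, 0, 0.015, 0, 0, 0, 0],
    [0, 0, 0.015, 0, 0, 0, 0],
    [0, 0, 0.01, 0, 0, 0, 0],
    [0, 0, 0.004, 0, 0, 0, 0],
    [0, 0, 0.002, 0, 0, 0, 0],
    [0, 0, 0, 0, 0, 0, 0],
    [0, 0, 0, 0, 0, 0, 0],
  ],
)

```text
time: 15.75
eef_pos: [0.4741, -0.2194, 0.1555]
orientation: [0.0, 0.2, 0.98, -0.0]
force: [-0.4, 0.5, -0.2]
grip_width: 0.0002
grasp_force: 0.0
```

Emit:
apply_moves(
  rows=[
    [0, 0, 0.001, 0, 0, 0, 0],
    [0, 0, 0.001, 0, 0, 0, 0],
    [0, 0, 0.001, 0, 0, 0, 0],
    [0, 0, 0, 0, 0, 0, 0],
    [0, 0, 0, 0, 0, 0, 0],
  ],
)

```text
time: 16.25
eef_pos: [0.4737, -0.219, 0.1521]
orientation: [-0.0, 0.199, 0.98, 0.0]
force: [-0.4, 0.6, -0.5]
grip_width: 0.0002
grasp_force: 0.0
```

Emit:
apply_moves(
  rows=[
    [0, 0, 0.001, 0, 0, 0, 0],
    [0, 0, 0.001, 0, 0, 0, 0],
    [0, 0, 0.001, 0, 0, 0, 0],
    [0, 0, 0.001, 0, 0, 0, 0],
    [0, 0, 0, 0, 0, 0, 0],
    [0, 0, 0, 0, 0, 0, 0],
  ],
)

```text
time: 16.85
eef_pos: [0.4736, -0.2191, 0.148]
orientation: [-0.0, 0.2, 0.98, -0.0]
force: [-0.2, -0.2, 0.7]
grip_width: 0.0002
grasp_force: 0.0
```

Emit:
apply_moves(
  rows=[
    [0, 0, 0.001, 0, 0, 0, 0],
    [0, 0, 0.001, 0, 0, 0, 0],
    [0, 0, 0, 0, 0, 0, 0],
    [0, 0, 0, 0, 0, 0, 0],
  ],
)

```text
time: 17.25
eef_pos: [0.4738, -0.2191, 0.1462]
orientation: [0.0, 0.2, 0.98, 0.0]
force: [-0.7, 0.3, 2.1]
grip_width: 0.0002
grasp_force: 0.9
```

Emit:
apply_moves(
  rows=[
    [0, 0, 0.001, 0, 0, 0, 0],
    [0, 0, 0.001, 0, 0, 0, 0],
    [0, 0, 0, 0, 0, 0, 0],
    [0, 0, 0, 0, 0, 0, 0],
  ],
)

```text
time: 17.65
eef_pos: [0.4738, -0.2191, 0.1442]
orientation: [0.0, 0.2, 0.98, 0.0]
force: [-0.6, -0.0, 3.7]
grip_width: 0.0002
grasp_force: 1.6
```

Emit:
apply_moves(
  rows=[
    [0, 0, 0.0005, 0, 0, 0, 0],
    [0, 0, 0.0005, 0, 0, 0, 0],
    [0, 0, 0, 0, 0, 0, 0],
    [0, 0, 0, 0, 0, 0, 0],
  ],
)

```text
time: 18.05
eef_pos: [0.4738, -0.2191, 0.1432]
orientation: [0.0, 0.2, 0.98, -0.0]
force: [-0.8, 0.2, 3.6]
grip_width: -0.0003
grasp_force: 2.0
```

Emit:
apply_moves(
  rows=[
    [0, 0, 0.0005, 0, 0, 0, 0],
    [0, 0, 0.0005, 0, 0, 0, 0],
    [0, 0, 0, 0, 0, 0, 0],
    [0, 0, 0, 0, 0, 0, 0],
  ],
)

```text
time: 18.45
eef_pos: [0.4738, -0.2192, 0.1426]
orientation: [0.0, 0.2, 0.98, 0.0]
force: [-1.7, 0.2, 7.2]
grip_width: 0.0001
grasp_force: 3.8
```

Emit:
apply_moves(
  rows=[
    [0, 0, 0, 0, 0, 0, 0],
    [0, 0, 0, 0, 0, 0, 0],
    [0, 0, 0, 0, 0, 0, 0],
    [0, 0, 0, 0, 0, 0, 0],
    [0, 0, 0, 0, 0, 0, 0],
  ],
)

```text
time: 18.95
eef_pos: [0.4738, -0.2191, 0.1426]
orientation: [0.0, 0.2, 0.98, 0.0]
force: [-1.5, 1.2, 7.4]
grip_width: -0.0005
grasp_force: 3.8
```

```bash
python3 - <<'E'
from h import *
s=readout.state();print(s["time"],np.round(s["force"],1),np.round(s["eef_pos"],4));print(ticket.job_done())
E
```

```text
18.95 [-1.5  1.2  7.4] [ 0.4738 -0.2191  0.1426]
the job is handed in; nothing more can be done
None
```

I pressed the disc, ball and pin probes in that order, each by about 5 mm (estimated from tool height and force), and handed the job in at 19 s with the key held fully down at about 7 N; no verdict was returned.

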